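# One fresh cup from the nested stack into the empty holder

## Robot

A 6-joint arm with a two-finger parallel gripper is mounted at the origin on the work surface. World frame = base frame: x ahead of the robot, y to its left, z up, the work surface at z = 0. Lengths are in m, angles in degrees, forces in N, time in s.
With the tool pointing down it reaches from about 0.375 to 0.9 m from the base axis. Payload 3.1 kg.
Tool frame: the origin (TCP) lies on the centre line of the jaws, within the pads' length; the fingertips stand 25 mm ahead of it and the grasp point (between the pads) lies 6 mm ahead of it; z points along the fingers, y is the line along which they close (so a half turn about z gives the same grasp; the last joint's range is limited). The gripper opens to 87 mm and grips with 3 to 60 N. Pads are 19 mm wide; open, the fingers measure 117 mm over their backs; the gripper's body (75 mm by 190 mm) begins 51 mm behind the grasp point.
Start: joints at [54.918, 30.224, 82.088, -0, 67.689, -10.227], TCP at [0.263, 0.567, 0.248] pointing down, gripper open.
Joint ranges: [-176.69, 176.69], [-43.24, 126.21], [12.49, 139.97], [-82, 262], [0, 151.66], [-163.58, 163.58]. Speed limits (degrees/s): [159.86, 159.86, 180, 180, 180, 180].

## Interface

Orientations are given as a 3x3 rotation matrix whose columns are the frame's x, y, z axes.
In Python, from rig import * gives the robot as it stands.
- The arm moves only by the tool step_arm, never from a script. Its argument "steps" is a list of rows, each a list of 7 numbers: the shift along the tool's x, y, z normalised to -1 to 1, where 1 is 0.3 m, then the turn, a rotation vector about the tool's x, y, z normalised to -1 to 1, where 1 is 45 degrees, then the gripper's target within -1 to 1 (shut at 1, half-way at 0, fully open at -1). A call has 1 to 8 rows; each row is the pose to reach, as a shift and turn from the pose commanded when the call began, along the tool's axes at that moment; what a row does not reach only later rows make up. A row lasts 1/12 s, in which the tool goes at most 41.7 mm and 7.16 degrees, less where a joint would pass 70% of its speed; a pose out of reach is approached as far as the arm can. A call with a number of a shift or a turn outside -1 to 1 is refused whole. A call with a gripper value outside its range is refused whole. The fingers move at their own pace and stop on an object; the grip force is fixed at half the most. Time passes only in rows, so rows that repeat a pose let the fingers close. It gives the time, the measured TCP pose, the force, the opening and the grip force at its end, in the units of the state.
- read_state(): the state, without advancing time (a new reading comes with each control period).
- capture(name): name is "scene" or "top" or "wrist"; returns a dict with "image" (420x560x3 uint8, red, green, blue), "vertical_fov" (degrees; the focal length in pixels is half the picture's height over the tangent of half this angle, whatever the lens; pixels are square), "cx", "cy" (the principal point, pixels), "world_from_camera" (4x4, takes a point from camera to world coordinates); the wrist camera has in their place "T_tool_cam" (4x4, takes a point from camera to tool coordinates, whose origin is the TCP and whose axes are the flange's). Camera axes: x right, y down, z forward; pixel columns grow to the right and rows downward; lengths in m; the calibration is good to about 2 mm. A picture is of the moment at which its call begins: read the wrist's pose just before it. There is no depth.
- hand_in(): hands the job in; it is judged then, once.
The state is a dict: "time_s": time; "joint_positions": joint angles; "qvel": joint speeds; "tau": joint torques, N m; "position": TCP position; "tcp_rot": TCP orientation; "force": force on the tool from outside, world axes, zero at the start; "moment": the same for the moment, N m; "opening": opening from 0.0 (shut) to 1.0 (fully open); "grasp_force": force on a finger pad.
Only numpy, scipy, OpenCV 4.12 (cv2) and the standard library are available. Lean on these libraries where they do the work, as an engineer would, in place of code of your own. Each camera call takes 0.05 s, during which the arm holds its last target. There are 200 camera calls.

## Task

Take only the top cup off the nested stack of three white specimen cups and set it upright in the recess of the empty round metal holder, without dropping it; then let go. The other two cups of the stack must not be lifted along with it: leave them nested and standing where they are.

Things in the scene. Friction and masses are not known exactly. Their poses are not given: they have to be found in the camera images.
- cup_top: Top one of three equal loose white plastic cups nested in a stack; round, 45 mm high, about 45 g. Hollow foot, 42 mm diameter, from 0 to 20 mm above its underside, then a level shoulder and a straight band, 56 mm outer and 50 mm inner diameter, from 20 to 45 mm (open rim). Walls 3 mm. Origin: centre of underside, z up. A grip deeper than 25 mm below its rim would take the next cup too.
- cup_middle: Middle cup of the stack, same shape, its underside 25 mm below the top cup's. The top cup's foot hangs in its band with 4 mm of play all round, and the top cup's shoulder rests on its rim; the bands are flush, nothing sticks. Origin: centre of underside, z up.
- cup_bottom: Bottom cup of the stack, same shape, standing loose on the desk, the middle cup nested in it the same way. Origin: centre of underside, z up.
- holder: The empty one of two equal aluminium holders, fixed on the desk (the other has a cup in it): a round block, 88 mm outer diameter, 20 mm high, with a flat round recess of 68 mm diameter in its top, 8 mm deep (floor 12 mm above the desk), in which a cup's foot stands. Origin: centre of its underside, on the desk; z up.
There are look-alikes about, which are no part of the job. What is shaped like the cup_top but green is not meant.

How it is judged (in metres and radians):
On the way:
1. the top cup is lifted clear of the stack, its foot above the middle cup's rim (z of cup_top in the frame of cup_middle above 0.047 m), for 0.05 s.
At the end, for the whole second after the job is handed in: The former top cup stands at rest, upright within 10 degrees, on the floor of the empty holder's recess (within 16 mm of the holder's axis, 8 to 16 mm above its underside); the middle and bottom cups are still nested, upright within 10 degrees, each within 20 mm of its start (horizontal distance between cup_top and holder below 0.016 m and z of cup_top in the frame of holder between 0.008 and 0.016 m and angle between each of cup_top, cup_bottom, cup_middle's own z axis and vertical below 0.17 rad and linear speed of cup_top below 0.02 m/s and distance of each of cup_bottom, cup_middle from where it was at the start of the episode below 0.02 m and z of cup_middle in the frame of cup_bottom below 0.031 m); the robot touches nothing.
It fails at once if the middle cup is lifted (more than 8 mm up from its place) (height (world z) of cup_middle above 0.033 m).
It fails at once if the bottom cup is lifted (more than 8 mm off the desk) (height (world z) of cup_bottom above 0.008 m).
It fails at once if the top cup is dropped: it falls free of the fingers at over 0.7 m/s (a fall of about 25 mm) (contact force between cup_top and the fingers below 0.01 N and linear speed of cup_top above 0.7 m/s).
It also fails if it takes over 40 s, if anything falls off the work surface, if the arm or the gripper's body presses on something with over 40 N, if the wrist force passes 120 N, or if a joint passes its speed limit or range.

## Working session

There is one attempt and no reset: what is moved stays moved. The work goes in short steps, Python scripts to look and compute and a tool call to move; the robot and the scene stay as the last step left them, time stands still between calls to the robot, and variables do not carry over. Pictures are saved under pics/ and viewed, at most 10 in all, crops included, and the job is handed in when it is done.

Besides the shell and the picture viewer there is one more tool, called after "Request:" as name([rows], argument=value, ...), one row to a line, values as JSON. step_arm: Moves the arm, as the interface text tells. Scaled input: -1 to 1 covers 0.3 m each way for a shift and 45 degrees each way for a turn. Its arguments: {"type":"object","properties":{"steps":{"type":"array"}},"required":["steps"]}

```bash
mkdir -p pics; cat > h.py <<'E'
from rig import *
import numpy as np, cv2
def snap(n,f):
    s=read_state(); c=capture(n); cv2.imwrite(f'pics/{f}.png',c['image'][:,:,::-1])
    T=c.get('world_from_camera')
    if T is None:
        W=np.eye(4);W[:3,:3]=s['tcp_rot'];W[:3,3]=s['position'];T=W@np.array(c['T_tool_cam'])
    np.savez(f'pics/{f}.npz',T=T,fov=c['vertical_fov'],cx=c['cx'],cy=c['cy']); return s
def ray(f,u,v):
    d=np.load(f'pics/{f}.npz');F=210/np.tan(np.radians(d['fov'])/2)
    r=d['T'][:3,:3]@np.array([(u-d['cx'])/F,(v-d['cy'])/F,1]);return d['T'][:3,3],r/np.linalg.norm(r)
def atz(f,u,v,z):
    o,r=ray(f,u,v);return o+r*(z-o[2])/r[2]
def tri(*obs):
    A=np.zeros((3,3));b=np.zeros(3)
    for f,u,v in obs:
        o,r=ray(f,u,v);P=np.eye(3)-np.outer(r,r);A+=P;b+=P@o
    p=np.linalg.solve(A,b)
    return p,[float(np.linalg.norm((np.eye(3)-np.outer(r,r))@(p-o))) for o,r in [ray(*x) for x in obs]]
E
python3 - <<'E'
from h import *
s=snap('scene','s0');snap('top','t0');s=snap('wrist','w0')
print(s['position'],s['tcp_rot'],s['time_s'])
for f in 'st': print(np.load(f'pics/{f}0.npz')['T'])
a=[cv2.imread(f'pics/{f}0.png') for f in 'st']
E
```

```text
[0.26229884 0.56661307 0.24667595] [[-9.07378513e-01  4.20312836e-01 -1.16341400e-03]
 [ 4.20314267e-01  9.07377208e-01 -1.58745729e-03]
 [ 3.88426670e-04 -1.92942413e-03 -9.99998063e-01]] 0.1
[[ 0.7408209   0.36382591 -0.56463715  0.95712336]
 [ 0.6715668  -0.384279    0.63350429 -0.4988975 ]
 [ 0.01350707 -0.84850478 -0.52901531  0.51516171]
 [ 0.          0.          0.          1.        ]]
[[-0.00339242 -0.98536955  0.1703976   0.37799638]
 [-0.99995906  0.00191317 -0.0088446   0.00206623]
 [ 0.0083892  -0.17042063 -0.98533569  0.79767053]
 [ 0.          0.          0.          1.        ]]
```

View pics/s0.png

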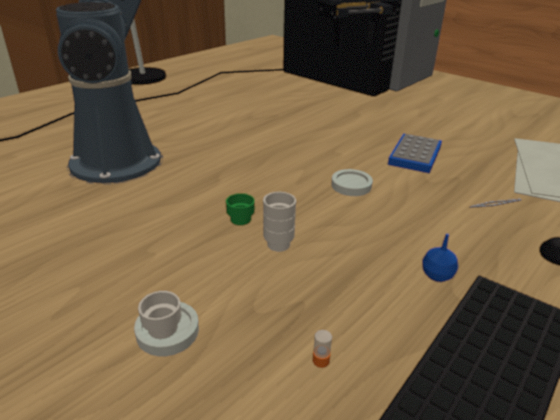

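View pics/t0.png

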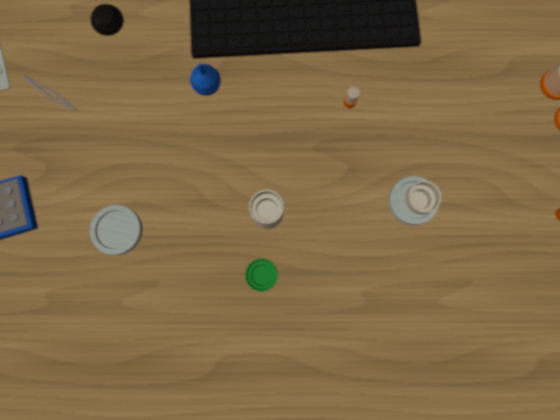

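Scene view: the three-high stack has its rim at (279,201). The candidates are:
- White cups: the stack at scene (279,201) / top (267,208), and a single cup already in a holder at scene (160,315) / top (420,198).
- Green cup: scene (240,208) / top (262,275). It is excluded by colour.
- Empty holder: scene (352,181) / top (115,230).

The stack of three and the empty holder fit the description. I'll confirm both in an enlarged crop.

```bash
python3 - <<'E'
from h import *
s=cv2.imread('pics/s0.png');t=cv2.imread('pics/t0.png')
R=lambda i,x,y,w,h,k:cv2.resize(i[y:y+h,x:x+w],None,fx=k,fy=k,interpolation=cv2.INTER_CUBIC)
a=np.hstack([R(s,250,160,130,100,6)[:, :]])
b=np.hstack([R(t,85,195,65,65,4),R(t,235,175,65,65,4)])
a=cv2.resize(a,(520,400));c=np.zeros((400,800,3),np.uint8);c[:,:520]=a
c[:200,600:800]=cv2.resize(b[:,:260],(200,200));c[200:,600:800]=cv2.resize(b[:,260:],(200,200))
cv2.imwrite('pics/c1.png',c)
E
```

```text
(no output)
```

View pics/c1.png

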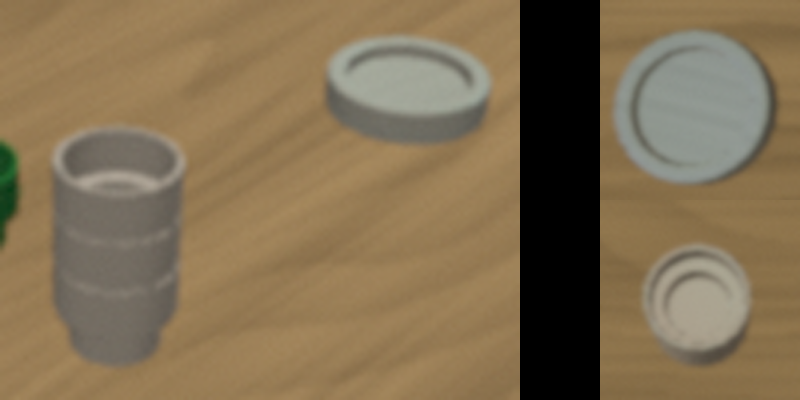

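The crop confirms a stack of three white bands with an open rim, centre about scene (279.8,200) / top (266.2,206.2). The holder has an empty recess, top-face centre about scene (352,179.8) / top (115,229.4).

```bash
python3 - <<'E'
from h import *
print(tri(('s0',279.8,200),('t0',266.2,206.2)));print(tri(('s0',352,179.8),('t0',115,229.4)))
print(atz('t0',266.2,206.2,.095),atz('t0',115,229.4,.02))
print(atz('t0',262,275,.045))
s=read_state();c=np.array(tri(('s0',279.8,200),('t0',266.2,206.2))[0]);c[2]=.25
print(s['tcp_rot'].T@(c-s['position'])/.3)
c=capture('wrist');print(c['T_tool_cam'],c['vertical_fov'])
E
```

```text
(array([0.50068284, 0.02017074, 0.09524831]), [0.0009352544704419205, 0.00093525447044202])
(array([0.4733751 , 0.287238  , 0.01712375]), [0.00080386235798454, 0.0008038623579845318])
[0.50006098 0.01950651 0.095     ] [0.47242771 0.28558702 0.02      ]
[0.39229677 0.02748474 0.045     ]
[-1.48652174 -1.31905967 -0.00900727]
[[ 4.37914609e-04 -9.67691693e-01 -2.52136066e-01  6.78519886e-02]
 [ 9.99999675e-01  5.94396598e-04 -5.44460714e-04  2.64282446e-04]
 [ 6.76738930e-04 -2.52135746e-01  9.67691639e-01 -1.36424257e-01]
 [ 0.00000000e+00  0.00000000e+00  0.00000000e+00  1.00000000e+00]] 70.21049890265488
```

Both heights check out: rim 0.095 m and holder top about 0.02 m. I'll move over the stack.

Request:
step_arm([
  [-0.74,-0.66,0,0,0,0,-1],
  [-0.74,-0.66,0,0,0,0,-1],
  [-0.74,-0.66,0,0,0,0,-1],
  [-0.74,-0.66,0,0,0,0,-1],
  [-0.74,-0.66,0,0,0,0,-1],
  [-0.74,-0.66,0,0,0,0,-1],
  [-0.74,-0.66,0,0,0,0,-1],
  [-0.74,-0.66,0,0,0,0,-1],
])

```text
time_s: 0.87
position: [0.3829, 0.2892, 0.2475]
tcp_rot: [[-0.905, 0.425, 0.0], [0.425, 0.905, -0.003], [-0.002, -0.002, -1.0]]
force: [-0.2, 0.3, -0.6]
opening: 1.002
grasp_force: 0.0
```

Request:
step_arm([
  [-0.74,-0.66,0,0,0,0,-1],
  [-0.74,-0.66,0,0,0,0,-1],
  [-0.74,-0.66,0,0,0,0,-1],
  [-0.74,-0.66,0,0,0,0,-1],
  [-0.74,-0.66,0,0,0,0,-1],
  [-0.74,-0.66,0,0,0,0,-1],
  [-0.74,-0.66,0,0,0,0,-1],
  [-0.74,-0.66,0,0,0,0,-1],
])

```text
time_s: 1.53
position: [0.5032, 0.0157, 0.248]
tcp_rot: [[-0.905, 0.425, 0.005], [0.425, 0.905, -0.003], [-0.006, -0.001, -1.0]]
force: [-0.4, 0.8, -0.0]
opening: 0.998
grasp_force: 0.0
```

```bash
python3 - <<'E'
from h import *
s=snap('wrist','w1');print(s['position'],s['time_s'],s['joint_positions'])
E
```

```text
[0.50315414 0.01566782 0.24798167] 1.5333 [-10.88497521  20.75580152  99.43464583  -0.14215212  59.48830032
 -75.66897295]
```

View pics/w1.png

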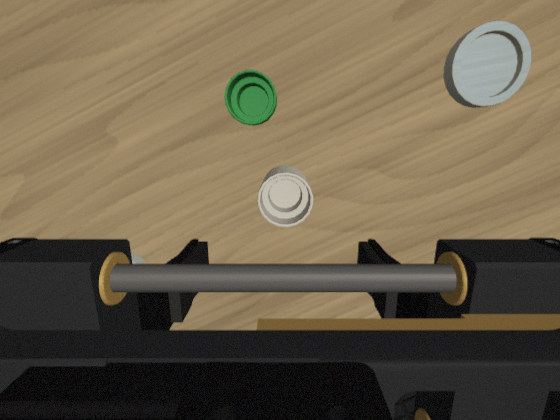

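The wrist view shows the stack's rim, centred at about (286,199), between the open fingers. The holder's top face is at about (491,62) at upper right. I'll fit both.

```bash
python3 - <<'E'
from h import *
s=read_state()
print(atz('w1',286,199,.095),tri(('s0',279.8,200),('t0',266.2,206.2),('w1',286,199)))
print(atz('w1',259,199,.095)-atz('w1',313,199,.095))
print('holder',atz('w1',491,62,.02),tri(('s0',352,179.8),('t0',115,229.4),('w1',491,62)))
for p in (atz('w1',286,199,.095),tri(('s0',279.8,200),('t0',266.2,206.2))[0]):
  p=p.copy();p[2]=.1; print(s['tcp_rot'].T@(p-s['position'])/.3)
E
```

```text
[0.49938661 0.02108415 0.095     ] (array([0.50013776, 0.02065883, 0.09471253]), [0.0010371739006963653, 0.0011450370782096842, 0.0007829532477091455])
[-0.02265585 -0.04836039  0.        ]
holder [0.47006429 0.28655854 0.02      ] (array([0.47213458, 0.28828158, 0.01641444]), [0.001274127650401541, 0.0015178050371518772, 0.0018860783877073905])
[0.01434157 0.0077825  0.4922282 ]
[0.00913631 0.0068637  0.49224478]
```

Request:
step_arm([
  [0.012,0.007,0.1,0,0,0,-1],
  [0.012,0.007,0.22,0,0,0,-1],
  [0.012,0.007,0.34,0,0,0,-1],
  [0.012,0.007,0.43,0,0,0,-1],
  [0.012,0.007,0.49,0,0,0,-1],
  [0.012,0.007,0.49,0,0,0,-1],
  [0.012,0.007,0.49,0,0,0,-1],
])

```text
time_s: 2.17
position: [0.4956, 0.026, 0.0999]
tcp_rot: [[-0.908, 0.419, -0.003], [0.419, 0.908, 0.001], [0.003, -0.001, -1.0]]
force: [0.8, -0.6, 1.1]
opening: 1.002
grasp_force: 0.0
```

Request:
step_arm([
  [-0.02,-0.01,0,0,0,0,-1],
  [-0.02,-0.01,0,0,0,0,-1],
  [-0.02,-0.01,0,0,0,0,-1],
])

```text
time_s: 2.42
position: [0.5024, 0.0191, 0.1021]
tcp_rot: [[-0.907, 0.421, 0.004], [0.421, 0.907, -0.001], [-0.004, 0.001, -1.0]]
force: [-0.3, 0.2, -0.1]
opening: 1.0
grasp_force: 0.0
```

Request:
step_arm([
  [0,0,0,0,0,0,-1],
  [0,0,0,0,0,0,-1],
  [0,0,0,0,0,0,-1],
])

```text
time_s: 2.67
position: [0.501, 0.0193, 0.1011]
tcp_rot: [[-0.907, 0.42, 0.001], [0.42, 0.907, -0.0], [-0.001, 0.0, -1.0]]
force: [-0.6, -0.1, 0.0]
opening: 1.0
grasp_force: 0.0
```

```bash
python3 - <<'E'
from h import *
for i in range(4): print(read_state()['position'],read_state()['qvel'].round(2)); capture('wrist')
s=snap('wrist','w2');snap('scene','s2')
E
```

```text
[0.50100327 0.01929872 0.10107809] [-0.07  0.35  0.12  0.04 -0.07 -0.05]
[0.50092208 0.01929443 0.10090796] [ 0.04  0.3   0.04  0.01 -0.13  0.06]
[0.50089194 0.01930092 0.10081009] [ 0.06  0.33 -0.06 -0.06  0.05 -0.06]
[0.50086134 0.01931007 0.10070317] [-0.06  0.22  0.01 -0.02 -0.07  0.04]
```

View pics/w2.png

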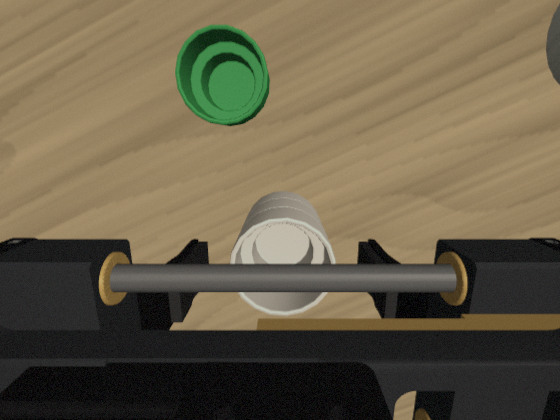

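The rim is centred at about (283,265), midway between the fingers (208 and 358). I'll close.

Request:
step_arm([
  [0,0,0,0,0,0,1],
  [0,0,0,0,0,0,1],
  [0,0,0,0,0,0,1],
  [0,0,0,0,0,0,1],
  [0,0,0,0,0,0,1],
  [0,0,0,0,0,0,1],
  [0,0,0,0,0,0,1],
  [0,0,0,0,0,0,1],
])

```text
time_s: 3.63
position: [0.5009, 0.0193, 0.1005]
tcp_rot: [[-0.907, 0.42, 0.0], [0.42, 0.907, -0.0], [-0.0, -0.0, -1.0]]
force: [-0.9, -0.1, 0.6]
opening: 0.636
grasp_force: 30.0
```

```bash
python3 - <<'E'
from h import *
s=read_state();print(atz('w2',283,265,.095),s['position'],s['opening'],s['grasp_force'])
E
```

```text
[0.49820269 0.02096345 0.095     ] [0.5009082  0.01932538 0.1005328 ] 0.6359018126147155 29.99986818060279
```

Request:
step_arm([
  [0,0,-0.01,0,0,0,1],
  [0,0,-0.03,0,0,0,1],
  [0,0,-0.06,0,0,0,1],
  [0,0,-0.1,0,0,0,1],
  [0,0,-0.15,0,0,0,1],
  [0,0,-0.2,0,0,0,1],
  [0,0,-0.2,0,0,0,1],
  [0,0,-0.2,0,0,0,1],
])

```text
time_s: 4.3
position: [0.5016, 0.0192, 0.1618]
tcp_rot: [[-0.907, 0.42, 0.003], [0.42, 0.907, -0.001], [-0.003, 0.001, -1.0]]
force: [-0.2, -0.4, -1.2]
opening: 0.639
grasp_force: 30.0
```

```bash
python3 - <<'E'
from h import *
s=snap('scene','s3');snap('wrist','w3')
c=cv2.imread('pics/s3.png')[110:270,200:400];cv2.imwrite('pics/c3.png',np.hstack([cv2.resize(c,(420,336)),cv2.resize(cv2.imread('pics/w3.png'),(380,336))]))
print(s['position'],s['opening'],s['grasp_force'],s['force'])
E
```

```text
[0.50158643 0.01923639 0.161757  ] 0.6386487122752779 29.99987726099789 [-0.24670255 -0.35122295 -1.21470305]
```

View pics/c3.png

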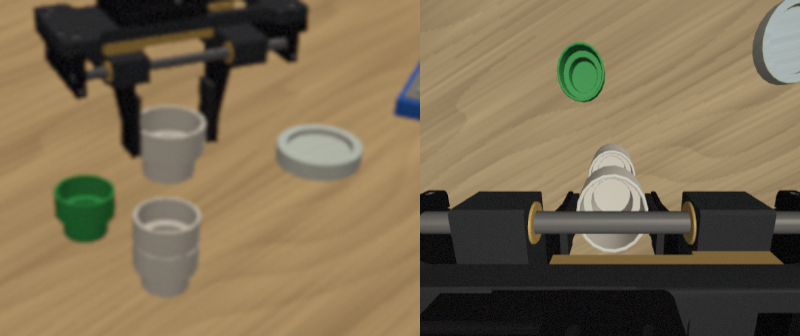

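Only the top cup came up, and the two others still stand nested. I'll carry it to above the holder.

Request:
step_arm([
  [0.03,0.05,0,0,0,0,1],
  [0.08,0.13,0,0,0,0,1],
  [0.14,0.23,0,0,0,0,1],
  [0.2,0.33,0,0,0,0,1],
  [0.26,0.43,0,0,0,0,1],
  [0.32,0.53,0,0,0,0,1],
  [0.38,0.63,0,0,0,0,1],
  [0.43,0.71,0,0,0,0,1],
])

```text
time_s: 5.07
position: [0.4722, 0.269, 0.1594]
tcp_rot: [[-0.908, 0.42, -0.002], [0.42, 0.908, -0.0], [0.002, -0.001, -1.0]]
force: [-0.0, -0.3, 0.1]
opening: 0.641
grasp_force: 30.0
```

Request:
step_arm([
  [0.02,0.04,0,0,0,0,1],
  [0.033,0.06,0,0,0,0,1],
  [0.033,0.06,0,0,0,0,1],
  [0.033,0.06,0,0,0,0,1],
  [0.033,0.06,0,0,0,0,1],
  [0.033,0.06,0,0,0,0,1],
  [0.033,0.06,0,0,0,0,1],
])

```text
time_s: 5.65
position: [0.4723, 0.2861, 0.1606]
tcp_rot: [[-0.907, 0.422, -0.0], [0.422, 0.907, -0.0], [0.0, -0.0, -1.0]]
force: [-0.1, -0.1, 0.9]
opening: 0.639
grasp_force: 30.0
```

```bash
python3 - <<'E'
from h import *
s=snap('wrist','w4');print(s['position'],s['tcp_rot'].round(3).tolist(),s['qvel'].round(1),s['time_s'],s['opening'])
E
```

```text
[0.4722664  0.28609432 0.16058053] [[-0.907, 0.422, -0.0], [0.422, 0.907, -0.0], [0.0, -0.0, -1.0]] [ 0.3 -0.  -0.1  0.1  0.1  0.2] 5.65 0.6390752002255439
```

View pics/w4.png

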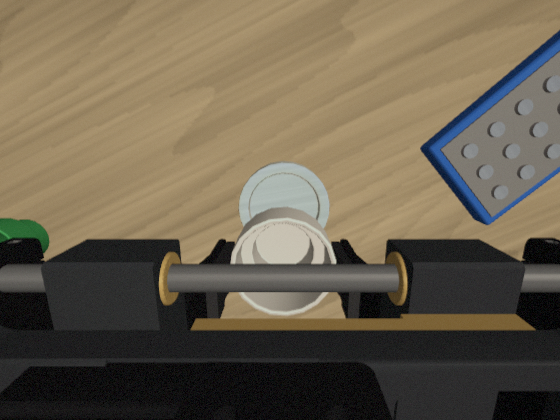

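```bash
python3 - <<'E'
from h import *
print(atz('w4',284.5,206.5,.02), atz('w4',284,266,.155), atz('w4',240,206.5,.02)-atz('w4',329,206.5,.02),atz('w4',284.5,163,.02))
E
```

```text
[0.47126674 0.28856121 0.02      ] [0.47031587 0.28798217 0.155     ] [-0.03574274 -0.07690843  0.        ] [0.43401766 0.30581315 0.02      ]
```

Request:
step_arm([
  [0,0,0.06,0,0,0,1],
  [0,0,0.14,0,0,0,1],
  [0,0,0.21,0,0,0,1],
  [0,0,0.26,0,0,0,1],
  [0,0,0.29,0,0,0,1],
  [0,0,0.3,0,0,0,1],
  [0,0,0.3,0,0,0,1],
  [0,0,0.3,0,0,0,1],
])

```text
time_s: 6.37
position: [0.4725, 0.2874, 0.0711]
tcp_rot: [[-0.907, 0.421, 0.001], [0.421, 0.907, 0.0], [-0.001, 0.001, -1.0]]
force: [-0.2, -0.4, -0.2]
opening: 0.635
grasp_force: 30.0
```

Cup and holder centres agree to about 1 mm. I'll lower the last 8 mm or so gently.

Request:
step_arm([
  [0,0,0.01,0,0,0,1],
  [0,0,0.017,0,0,0,1],
  [0,0,0.023,0,0,0,1],
  [0,0,0.026,0,0,0,1],
  [0,0,0.026,0,0,0,1],
  [0,0,0.026,0,0,0,1],
])

```text
time_s: 6.87
position: [0.4719, 0.2874, 0.0628]
tcp_rot: [[-0.907, 0.42, 0.0], [0.42, 0.907, 0.0], [0.0, 0.0, -1.0]]
force: [0.4, 0.1, -0.5]
opening: 0.637
grasp_force: 30.0
```

Request:
step_arm([
  [0,0,0.002,0,0,0,1],
  [0,0,0.004,0,0,0,1],
  [0,0,0.004,0,0,0,1],
  [0,0,0.004,0,0,0,1],
])

```text
time_s: 7.2
position: [0.4721, 0.2874, 0.0625]
tcp_rot: [[-0.907, 0.42, 0.001], [0.42, 0.907, 0.0], [-0.0, 0.0, -1.0]]
force: [-0.7, -1.3, 6.1]
opening: 0.641
grasp_force: 30.0
```

It has touched down, with about 6 N upward at the expected height. I'll release.

Request:
step_arm([
  [0,0,0,0,0,0,-1],
  [0,0,0,0,0,0,-1],
  [0,0,0,0,0,0,-1],
  [0,0,0,0,0,0,-1],
  [0,0,0,0,0,0,-1],
  [0,0,0,0,0,0,-1],
  [0,0,0,0,0,0,-1],
  [0,0,0,0,0,0,-1],
])

```text
time_s: 7.87
position: [0.4719, 0.2873, 0.0614]
tcp_rot: [[-0.907, 0.42, -0.0], [0.42, 0.907, -0.0], [0.0, -0.0, -1.0]]
force: [-0.2, 0.3, 0.5]
opening: 0.994
grasp_force: 0.0
```

Request:
step_arm([
  [0,0,-0.05,0,0,0,-1],
  [0,0,-0.12,0,0,0,-1],
  [0,0,-0.22,0,0,0,-1],
  [0,0,-0.32,0,0,0,-1],
  [0,0,-0.4,0,0,0,-1],
  [0,0,-0.4,0,0,0,-1],
  [0,0,-0.4,0,0,0,-1],
  [0,0,-0.4,0,0,0,-1],
])

```text
time_s: 8.53
position: [0.4713, 0.2871, 0.181]
tcp_rot: [[-0.907, 0.42, -0.001], [0.42, 0.907, -0.0], [0.001, -0.001, -1.0]]
force: [-0.4, -0.2, -0.7]
opening: 0.998
grasp_force: 0.0
```

```bash
python3 - <<'E'
from h import *
s=snap('scene','s5');snap('wrist','w5')
c=cv2.imread('pics/s5.png')[110:270,200:400];cv2.imwrite('pics/c5.png',np.hstack([cv2.resize(c,(420,336)),cv2.resize(cv2.imread('pics/w5.png'),(380,336))]))
print(s['position'],s['opening'],s['grasp_force'],s['time_s'])
E
```

```text
[0.47131375 0.28706326 0.18104026] 0.9976692531860935 0.0 8.5333
```

View pics/c5.png

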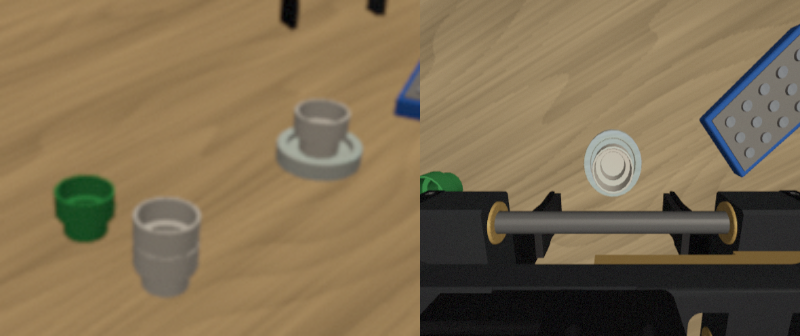

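The cup stands upright and centred in the holder's recess, the other two cups are still nested in place, and the gripper is clear.

```bash
python3 -c "
from rig import *
print(hand_in())"
```

```text
the job is handed in; nothing more can be done
None
```

The top cup now stands upright in the recess of the empty holder and has been let go; the other two cups are still nested in place, and the job is handed in, though `hand_in()` returned no verdict.

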